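# Put the level back in its spring-latched tool case

## Task

Put the yellow spirit level away in the red tool case: push the latch slide all the way to its end so that the lid springs up, and let the slide snap back by itself. Set the level down in the long empty front compartment without dropping it, then press the lid shut until it is latched again. Leave the other things on the table where they are.

Things in the scene. Friction and masses are not known exactly. Their poses are not given: they have to be found in the camera images.
- case: Flat red steel tool case, fixed, 202 mm deep (its x) by 310 mm wide (its y), shut lid's top at 73 mm. Origin: centre of its underside; x points from the latch side to the hinge side, z up. On its front (-x) wall sits a silver latch housing with a flat top at 42 mm (case x -156 to -101, y -70 to 80 mm); a black thumb tab with yellow ribs rides on it.
- slide_tab (a point): Centre of the latch slide's black thumb tab (22 mm in case x, 26 in case y; 44 to 66 mm above the table); moves with the slide, at case (-138, 13) mm when home. The housing's top beside its -y face is free for 70 mm. A steel bolt and keeper lie in the lane between tab and lid, more than 14 mm from the tab's centre towards the lid.
- slide (a joint): Travel of the latch slide along the case's +y: 0 home, 0.018 m at its end stop. A spring drives it home with 2.5 N at 0 rising to 4.5 N at the end. From about 0.011 m on it frees the lid.
- lid (a joint): Opening angle of the lid about its hinge line (along case y): 0 shut, 1.35 rad fully open at a stop. Springs throw it open in about 1.5 s and hold it there. The bolt is bevelled: pressing the lid right down to 0 with under 10 N near its free edge makes it catch by itself; latched, it sits within 0.02 rad of shut.
- lid_hinge (a point): Middle of the lid's hinge line, 66 mm above the table, at the back of the case (case x +104 mm). Fixed to the case.
- lid_press (a point): Point on the outer (upper) face of the lid, on its centre line, 180 mm from the hinge line and 31 mm from the free front edge, 6 mm outside the hinge plane. It moves with the lid. The open lid leans towards the latch side, so its outer face is met from behind or above.
- front_compartment (a point): Centre of the floor of the long front compartment in the case, 10 mm above the table, 84 mm (case x) by 244 mm (case y), with low grey walls up to 40 mm above the table. Fixed to the case. The level goes in along case y, on its long edge; the open lid does not overhang it. The shut lid leaves 55 mm above this floor.
- level_center (a point): Centre of the yellow spirit level, 200 mm long (its x) by 24 mm thick (its y) by 48 mm high (its z), 0.24 kg. It stands on its long edge on the table, centre 24 mm up, to the left or right of the case.
- offcut: Pine offcut lying flat, 190 x 45 x 22 mm, bystander; origin at the centre of its underside, long side along its x.
- spray_can: Blue spray can, 66 mm across, 170 mm tall, bystander; origin at the centre of its underside.
- screw_jar: Jar, 72 mm across, 100 mm tall, bystander; origin at the centre of its underside.
- tape_measure: Yellow and black tape measure, 72 x 38 x 62 mm, bystander; origin at the centre of its underside.
Not all that is in view belongs to the job. Of the things that look like the part that bears level_center, take the one that is farthest to the robot's left at the start.

How it is judged:
By the outcome, as a careful person would: the job done as asked, in the order asked, and still so for the second after the job is handed in, with the robot touching nothing.
It also fails if it takes over 72 s, if anything falls off the work surface, if the arm or the gripper's body presses on something with over 40 N, if the wrist force passes 120 N, or if a joint passes its speed limit or range.

## Robot

A 6-joint arm with a two-finger parallel gripper is mounted at the origin on the work surface. World frame = base frame: x ahead of the robot, y to its left, z up, the work surface at z = 0. Lengths are in m, angles in degrees, forces in N, time in s.
With the tool pointing down it reaches from about 0.35 to 0.775 m from the base axis. Payload 7.3 kg.
Tool frame: the origin (TCP) lies at the very end of the fingers, on their centre line; the grasp point (between the pads) lies pinch_z behind it (pinch_z is the distance from the TCP to the grasp point, in m); z points along the fingers, x is the direction in which the jaws open and shut, and the axes are right-handed (so a half turn about z gives the same grasp; the last joint's range is limited). The gripper opens to 92 mm and grips with 3 to 60 N. Pads are 19 mm wide; open, the fingers measure 130 mm over their backs; the gripper's body (75 mm by 190 mm) begins 47 mm behind the grasp point.
Start: joints at [-71.562, 19.595, 87.324, -0, 73.075, -8.365], TCP at [0.237, -0.469, 0.227] pointing down, gripper open.
Joint ranges: [-145.02, 145.02], [-44.19, 115.74], [2.07, 154.8], [-57.11, 237.11], [16.16, 152.29], [-177.93, 177.93]. Speed limits (degrees/s): [147.25, 147.25, 180, 180, 180, 180].

## Interface

Orientations are given as [roll, pitch, yaw] about the fixed x, y, z axes, in that order (R = Rz(yaw) Ry(pitch) Rx(roll)).
In Python, from station import * gives the robot as it stands. The module is installed in compiled form; this text tells all that it offers.
- The arm moves only by the tool send_rows, never from a script. Its argument "moves" is one flat list of numbers, 4 for each row, row after row: the shift along the tool's x, y, z normalised to -1 to 1, where 1 is 0.12 m, then the turn about the tool's z normalised to -1 to 1, where 1 is pi rad. In form: [x, y, z, twist, x, y, z, twist, ...]. A call has 1 to 10 rows; each row shifts and turns the pose as measured when the row begins, along the tool's axes as they then stand; what a row does not reach is not made up. A row lasts 1/10 s, in which the tool goes at most 50 mm and 8.59 degrees, less where a joint would pass 70% of its speed; a pose out of reach is approached as far as the arm can. A call with a number of a shift or a turn outside -1 to 1 is refused whole. A call with a gripper value outside its range is refused whole. "claw" is the closure, from 0 (fully open) to 1 (shut), set as the call begins (left out, the last holds). The fingers move at their own pace and stop on an object; "squeeze" is the grip in N (left out, the last holds). Time passes only in rows, so rows that do not move let the fingers close. It gives the time, the measured TCP pose, the force and the opening at its end, in the units of the state.
- sense(): the state, without advancing time (a new reading comes with each control period).
- camera(name): name is "side" or "top" or "wrist"; returns (picture, depth): 420x560x3 uint8, red, green, blue; 420x560 float32, m along the optical axis (not along the pixel's ray), 0 where there is no reading.
- camera_params(name): a dict with "mtx" (3x3 intrinsics, pixels), "k1" (the pictures are not rectified: a ray, as slopes to the right and down, at radius r is drawn at 1 + k1 r^2 times it, then the intrinsics apply), "extrinsics" (4x4, takes a point from camera to world coordinates). Camera axes: x right, y up, looking along -z (the intrinsics and any distortion apply to the point x, -y, -z); pixel columns grow to the right and rows downward; lengths in m; the calibration is good to about 2 mm. A picture is of the moment at which its call begins: read the wrist's pose just before it. camera_params takes no time and is no camera call; for the wrist camera it gives the pose at the moment of the call.
- sign_off(): hands the job in, once; it reports no verdict.
The state is a dict: "time": time; "qpos": joint angles; "joint_velocities": joint speeds; "joint_efforts": joint torques, N m; "tcp_pos": TCP position; "tcp_rot": TCP orientation; "wrist_force": force on the tool from outside, world axes, zero at the start; "wrist_torque": the same for the moment, N m; "gripper_width": finger opening in m.
Only numpy, scipy, OpenCV 4.12 (cv2) and the standard library are available. Lean on these libraries where they do the work, as an engineer would, in place of code of your own. Each camera call takes 0.05 s, during which the arm holds its last target.

## Working session

There is one attempt and no reset: what is moved stays moved. The work goes in short steps, Python scripts to look and compute and a tool call to move; the robot and the scene stay as the last step left them, time stands still between calls to the robot, and variables do not carry over. Pictures are saved under pics/ and viewed, and the job is handed in when it is done.

Besides the shell and the picture viewer there is one more tool, called after "Emit:" as a command line: name --argument value ..., lists and objects as JSON in quotes. send_rows: Moves the arm, as the interface text tells. Its arguments: {"type":"object","properties":{"moves":{"type":"array"},"claw":{"type":"number"},"squeeze":{"type":"number"}},"required":["moves"]}

```bash
mkdir -p pics; ls; python3 - <<'E'
from station import *
import cv2, numpy as np
print(sense())
for n in ["top","side"]:
    p,d=camera(n); cv2.imwrite(f"pics/{n}0.png",p[:,:,::-1]); np.savez(f"pics/{n}0.npz",p=p,d=d)
    print(n,camera_params(n))
E
```

```text
pics
{'time': 0.0, 'qpos': array([-7.15628709e+01,  1.96349279e+01,  8.73755156e+01,  2.43642847e-06,
        7.30750023e+01, -8.36523780e+00]), 'joint_velocities': array([ 0.01205724, -0.00651322,  0.13764449,  0.05347675,  0.02937532,
        0.00194036]), 'joint_efforts': array([-1.14687671e-03, -4.31246567e+01, -2.44225305e+01,  7.17203692e-02,
        5.59252349e-02, -1.25113656e-04]), 'tcp_pos': array([ 0.2366231 , -0.46820879,  0.22606908]), 'tcp_rot': array([-1.79987567e+02,  8.45363569e-02, -6.31976246e+01]), 'wrist_force': array([ 0.30609302, -0.02176979, -0.21143361]), 'wrist_torque': array([0.05380282, 0.02070963, 0.0064517 ]), 'gripper_width': 0.0918453734036599}
top {'mtx': array([[399.61522106,   0.        , 276.23241306],
       [  0.        , 399.61522106, 209.79968725],
       [  0.        ,   0.        ,   1.        ]]), 'k1': -0.06233222543153855, 'extrinsics': array([[ 0.01657808,  0.98391675, -0.1778567 ,  0.36695265],
       [-0.99962796,  0.02016313,  0.01836836,  0.00458675],
       [ 0.02165908,  0.17748602,  0.98388495,  0.98682828],
       [ 0.        ,  0.        ,  0.        ,  1.        ]])}
side {'mtx': array([[501.227106  ,   0.        , 278.55232247],
       [  0.        , 501.227106  , 206.80849395],
       [  0.        ,   0.        ,   1.        ]]), 'k1': -0.09834887893036023, 'extrinsics': array([[-0.90549658,  0.26344661, -0.33267375,  0.10128761],
       [-0.42383071, -0.52255241,  0.73980167,  0.99347252],
       [ 0.02105877,  0.81088523,  0.58482619,  0.88089855],
       [ 0.        ,  0.        ,  0.        ,  1.        ]])}
```

View pics/top0.png

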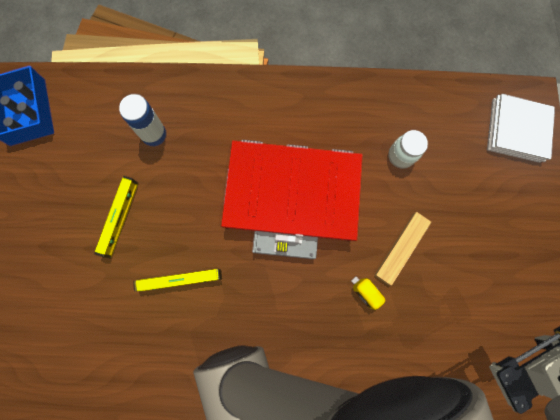

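View pics/side0.png

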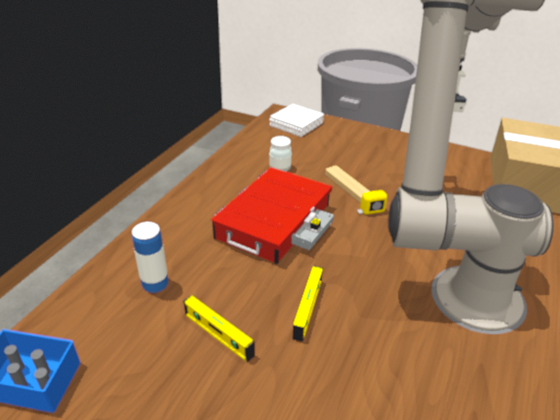

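The top picture shows two yellow level candidates, A at (116,217) and B at (178,281), plus the yellow tape measure at (370,293), which is not a level. Image left is +y, so A is the farthest left. I'll measure both and check A in a crop.

```bash
cat > h.py <<'E'
import numpy as np, cv2
def cloud(cp,d):
    K=cp["mtx"];k1=cp["k1"];E=cp["extrinsics"]
    v,u=np.mgrid[0:d.shape[0],0:d.shape[1]].astype(float)
    X=pix(cp,u.ravel(),v.ravel())
    P=np.c_[X[:,0],-X[:,1],-np.ones(len(X))]*d.ravel()[:,None]
    W=P@E[:3,:3].T+E[:3,3]
    return W.reshape(*d.shape,3)
def pix(cp,u,v):
    D=np.array([cp["k1"],0,0,0,0.])
    return cv2.undistortPoints(np.c_[u,v].astype(float).reshape(-1,1,2),cp["mtx"],D).reshape(-1,2)
def proj(cp,W):
    E=cp["extrinsics"];P=(np.atleast_2d(W)-E[:3,3])@E[:3,:3]
    a=np.c_[P[:,0],-P[:,1],-P[:,2]]
    return cv2.projectPoints(a,np.zeros(3),np.zeros(3),cp["mtx"],np.array([cp["k1"],0,0,0,0.]))[0].reshape(-1,2)
E
python3 - <<'E'
from station import *
from h import *
hs={}
for n in ["top","side"]:
    z=np.load(f"pics/{n}0.npz");p,d=z["p"],z["d"];cp=camera_params(n);W=cloud(cp,d)
    np.savez(f"pics/{n}W.npz",W=W)
    hsv=cv2.cvtColor(p,cv2.COLOR_RGB2HSV)
    m=((abs(hsv[...,0].astype(int)-30)<5)&(hsv[...,1]>180)&(hsv[...,2]>100)).astype(np.uint8)
    nn,l,s,c=cv2.connectedComponentsWithStats(m)
    for i in range(1,nn):
        if s[i,4]>150:
            q=W[(l==i)&(d>0)]; top=q[q[:,2]>np.percentile(q[:,2],95)-.006] 
            r=cv2.minAreaRect((top[:,:2]*1000).astype(np.float32))
            print(n,c[i],s[i,4],"z",np.percentile(q[:,2],[5,50,95]),"rect",r)
    m=((hsv[...,0]<6)&(hsv[...,1]>200)&(hsv[...,2]>90)).astype(np.uint8)
    nn,l,s,c=cv2.connectedComponentsWithStats(m);i=1+np.argmax(s[1:,4])
    q=W[(l==i)&(d>0)];top=q[abs(q[:,2]-.073)<.008]
    r=cv2.minAreaRect((top[:,:2]*1000).astype(np.float32));print(n,"case",r,len(q),np.median(top[:,2]))
    print(cv2.boxPoints(r))
    t=W[350:355,250:255] if n=="side" else W[300:305,100:105]
    print("table",np.median(t[...,2]))
p=np.load("pics/top0.npz")["p"]
cr=cv2.resize(p[130:310,80:380],None,fx=2.6,fy=2.6,interpolation=cv2.INTER_CUBIC)
cv2.imwrite("pics/crop1.png",cr[:,:,::-1])
E
```

```text
top [113.20348837 215.84302326] 860 z [0.03067491 0.04728875 0.04993166] rect ((515.8974609375, 376.0311279296875), (26.595439910888672, 189.2882843017578), 74.42737579345703)
top [176.22222222 279.89760349] 918 z [0.00281188 0.04754086 0.05020484] rect ((367.3905944824219, 215.51046752929688), (24.393735885620117, 192.70790100097656), 9.817251205444336)
top [371.085 293.175] 400 z [0.05830619 0.06127705 0.06440405] rect ((344.2560119628906, -234.24041748046875), (66.40499877929688, 32.46034622192383), 40.540103912353516)
top case ((583.595947265625, -51.32170104980469), (315.5299072265625, 211.3462677001953), 85.1040267944336) 11526 0.07303825526748814
[[ 464.84363 -199.49214]
 [ 675.4188  -217.52989]
 [ 702.34827   96.84874]
 [ 491.77307  114.88649]]
table 8.437773137037752e-05
side [372.3        199.99189189] 370 z [0.00864922 0.05335191 0.06336552] rect ((344.0342102050781, -229.52288818359375), (65.9605712890625, 39.86220169067383), 32.76138687133789)
side [308.17732207 298.5199035 ] 829 z [0.00254927 0.04671895 0.04967031] rect ((367.8624267578125, 220.5418701171875), (24.25995635986328, 199.3565216064453), 9.416321754455566)
side [217.50529287 325.90825688] 1417 z [0.00022947 0.04465954 0.04915467] rect ((517.725830078125, 379.18927001953125), (27.144670486450195, 194.3418731689453), 73.95100402832031)
side case ((582.3573608398438, -46.32054138183594), (320.515380859375, 211.0471649169922), 85.42943572998047) 5894 0.07292240925255178
[[ 464.39893  -197.65976 ]
 [ 674.7749   -214.47745 ]
 [ 700.3158    105.01868 ]
 [ 489.93982   121.836365]]
table 0.018515806234795873
```

View pics/crop1.png

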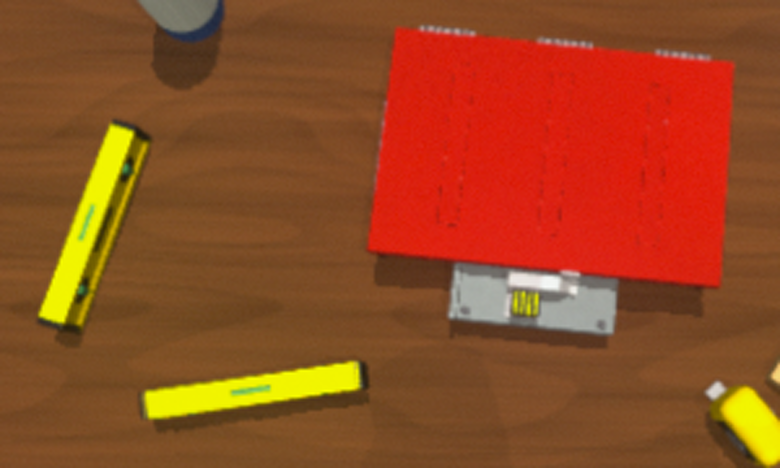

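```bash
python3 - <<'E'
import station
print([x for x in dir(station) if not x.startswith('__')], getattr(station,'pinch_z',None))
from station import *
from h import *
for n in ["top","side"]:
    z=np.load(f"pics/{n}0.npz");p=z["p"];W=np.load(f"pics/{n}W.npz")["W"]
    ox,oy,a=.583,-.049,np.radians(-4.9)
    dx=W[...,0]-ox;dy=W[...,1]-oy
    X=np.cos(a)*dx+np.sin(a)*dy;Y=-np.sin(a)*dx+np.cos(a)*dy;Z=W[...,2]
    m=(X<-.104)&(X>-.17)&(abs(Y)<.1)&(Z>.036)
    f=m&(abs(Z-.042)<.003)
    r=cv2.minAreaRect((np.c_[X[f],Y[f]]*1000).astype(np.float32));print(n,f.sum(),r)
    t=m&(Z>.056)&(X<-.122)
    print(" tab",t.sum(),X[t].min(),X[t].max(),Y[t].min(),Y[t].max(),np.median(X[t]),np.median(Y[t]),Z[t].max())
    t=m&(Z>.05)&(X>-.122)
    print(" bolt?",t.sum(),X[t].min(),X[t].max(),Y[t].min(),Y[t].max(),Z[t].max())
    hsv=cv2.cvtColor(p,cv2.COLOR_RGB2HSV)
    y=(abs(hsv[...,0].astype(int)-30)<6)&(hsv[...,1]>120)&m
    print(" rib",y.sum(),X[y].mean(),Y[y].mean(),Z[y].mean(), X[y].min(),X[y].max(),Y[y].min(),Y[y].max())
p,d=camera("wrist");cv2.imwrite("pics/wrist0.png",p[:,:,::-1]);print(camera_params("wrist"))
E
```

```text
['MotionError', 'camera', 'camera_params', 'pinch_z', 'sense', 'sign_off'] 0.0188
top 882 ((-128.7977752685547, -0.71148681640625), (49.53158950805664, 144.30496215820312), 0.023971369490027428)
 tab 108 -0.15090367953544817 -0.12440817960389987 -0.0022697002781268023 0.0760030523253223 -0.13607425527389483 0.010065231325306791 0.06980577201918048
 bolt? 264 -0.12176479465680667 -0.1040013214159669 -0.09537463466532667 0.09975879219946827 0.07678242956298986
 rib 89 -0.13671966596136065 0.011054310030250208 0.06633186097819577 -0.14647200658528514 -0.12662433586619376 -0.0008709740966455042 0.02232582300809148
side 372 ((-129.44297790527344, 6.840431213378906), (50.595359802246094, 152.61676025390625), 0.058231156319379807)
 tab 78 -0.14751068284954963 -0.12205062085086715 -0.003873097945669925 0.029522127953915484 -0.13738041066554318 0.019772740731439496 0.07078680513299618
 bolt? 174 -0.12176614001882569 -0.10401540684503316 -0.09906522862258652 0.09954039532984194 0.07758536783821612
 rib 50 -0.1364497610608033 0.01661042704010677 0.06649041015788024 -0.14751068284954963 -0.12594051311670762 0.003323433771004771 0.028407842292271376
{'mtx': array([[336.78703132,   0.        , 278.15639747],
       [  0.        , 336.78703132, 208.63081894],
       [  0.        ,   0.        ,   1.        ]]), 'k1': -0.0640276450531104, 'extrinsics': array([[ 4.50787527e-01,  8.57938578e-01,  2.46438636e-01,
         3.04001257e-01],
       [-8.92630948e-01,  4.33028497e-01,  1.25284919e-01,
        -4.34777419e-01],
       [ 7.71812600e-04, -2.76455632e-01,  9.61026372e-01,
         3.83655024e-01],
       [ 0.00000000e+00,  0.00000000e+00,  0.00000000e+00,
         1.00000000e+00]])}
```

```bash
python3 - <<'E'
import cv2
p=cv2.imread("pics/side0.png");cv2.imwrite("pics/crop2.png",cv2.resize(p[150:300,200:400],None,fx=4,fy=4,interpolation=cv2.INTER_CUBIC))
E
```

```text
(no output)
```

View pics/crop2.png

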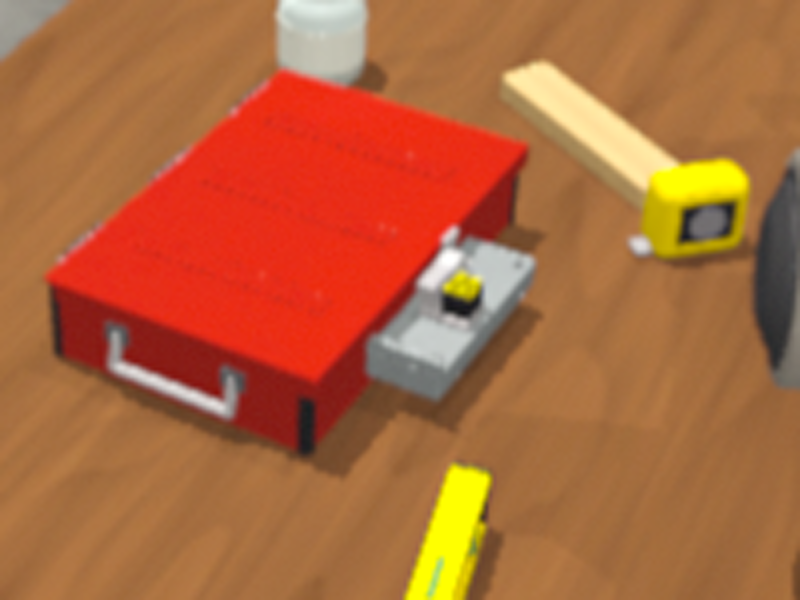

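View pics/wrist0.png

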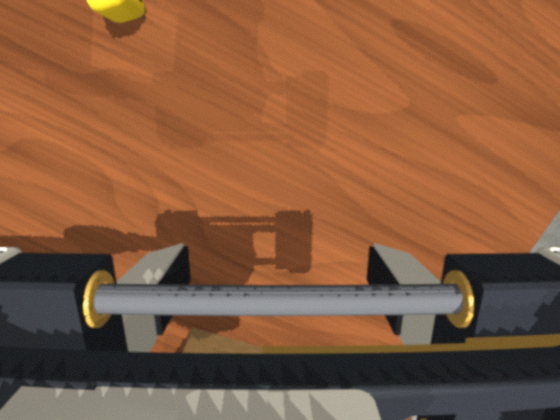

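The description's check holds: A at (0.517, 0.377) tops out at about 48 mm, is 26 × 192 mm as measured, and is the farthest left. The case is at about (0.583, -0.049) with yaw -4.9°, and the side crop shows the tab with yellow ribs at (463,293). Next I turn the tool to yaw 85° and close the fingers.

Emit:
send_rows --moves '[0,0,0,-0.047,0,0,0,-0.047,0,0,0,-0.047,0,0,0,-0.047,0,0,0,-0.047,0,0,0,-0.047,0,0,0,-0.047,0,0,0,-0.047,0,0,0,-0.047,0,0,0,-0.047]' --claw 1 --squeeze 20

```text
time: 1.15
tcp_pos: [0.236, -0.4664, 0.223]
tcp_rot: [-179.5, -0.0, 22.9]
wrist_force: [0.0, -0.4, -0.2]
gripper_width: 0.0162
```

Emit:
send_rows --moves '[0,0,0,-0.047,0,0,0,-0.047,0,0,0,-0.047,0,0,0,-0.047,0,0,0,-0.047,0,0,0,-0.047,0,0,0,-0.047,0,0,0,-0.017]'

```text
time: 1.95
tcp_pos: [0.2355, -0.4648, 0.2204]
tcp_rot: [-179.7, -0.8, 86.4]
wrist_force: [0.3, 0.3, -0.4]
gripper_width: 0.0003
```

```bash
cat > plan.py <<'E'
import numpy as np,sys
from station import *
from scipy.spatial.transform import Rotation as Ro
# usage: plan.py x y z yaw  -> shift in tool axes (units of 0.12m) and twist (units of pi)
t=np.array([float(a) for a in sys.argv[1:4]]);s=sense()
R=Ro.from_euler('xyz',s["tcp_rot"],degrees=True)
d=R.inv().apply(t-s["tcp_pos"])
print("t",round(float(s["time"]),2),"tcp",s["tcp_pos"].round(4),"rot",s["tcp_rot"].round(2),"F",s["wrist_force"].round(1),"w",round(float(s["gripper_width"]),4))
print("shift mm",(d*1000).round(1),"norm",(d/.12).round(3))
if len(sys.argv)>4:
    dy=(float(sys.argv[4])-s["tcp_rot"][2]+180)%360-180; print("twist",round(-dy/180,4))
E
python3 plan.py .439 -.068 .15 85.1
```

```text
t 1.95 tcp [ 0.2355 -0.4648  0.2204] rot [-179.69   -0.77   86.43] F [ 0.3  0.3 -0.4] w 0.0003
shift mm [407.7 178.8  75. ] norm [3.398 1.49  0.625]
twist 0.0074
```

Emit:
send_rows --moves '[0.34,0.15,0.06,0,0.34,0.15,0.06,0,0.34,0.15,0.06,0,0.34,0.15,0.06,0,0.34,0.15,0.06,0,0.34,0.15,0.06,0,0.34,0.15,0.06,0,0.34,0.15,0.06,0,0.34,0.15,0.06,0,0,0,0,0.007]'

```text
time: 2.95
tcp_pos: [0.4243, -0.0953, 0.1551]
tcp_rot: [-179.7, -0.7, 85.0]
wrist_force: [0.1, -0.8, -0.2]
gripper_width: 0.0005
```

```bash
python3 plan.py .439 -.068 .12 85.1
```

```text
t 2.95 tcp [ 0.4243 -0.0953  0.1551] rot [-179.66   -0.74   84.96] F [ 0.1 -0.8 -0.2] w 0.0005
shift mm [28.  12.4 35.4] norm [0.234 0.104 0.295]
twist -0.0008
```

Emit:
send_rows --moves '[0.12,0.05,0.15,0,0.11,0.05,0.15,0,0,0,0,0]'

```text
time: 3.25
tcp_pos: [0.4393, -0.0667, 0.1185]
tcp_rot: [-179.7, -0.7, 85.1]
wrist_force: [-0.3, 0.2, 0.7]
gripper_width: 0.0005
```

```bash
python3 plan.py .439 -.068 .05 85.1; python3 - <<'E'
from station import *
from h import *
for n in ["top","side","wrist"]:
    cp=camera_params(n)
    p,d=camera(n); cv2.imwrite(f"pics/{n}1.png",p[:,:,::-1])
    if n!="wrist": np.savez(f"pics/{n}1.npz",p=p,d=d)
    if n!="wrist": print(n,proj(cp,sense()["tcp_pos"]))
p=cv2.imread("pics/side1.png")[150:270,260:400]
q=cv2.imread("pics/top1.png")[200:320,210:350]
cv2.imwrite("pics/c3.png",np.hstack([cv2.resize(p,None,fx=2.8,fy=2.8),cv2.resize(q,None,fx=2.8,fy=2.8)]))
E
```

```text
t 3.25 tcp [ 0.4393 -0.0667  0.1185] rot [-179.69   -0.68   85.13] F [-0.3  0.2  0.7] w 0.0005
shift mm [-2.1  0.2 68.5] norm [-0.018  0.002  0.571]
twist 0.0001
top [[301.31414985 248.46294122]]
side [[326.03961769 196.71289521]]
```

View pics/c3.png

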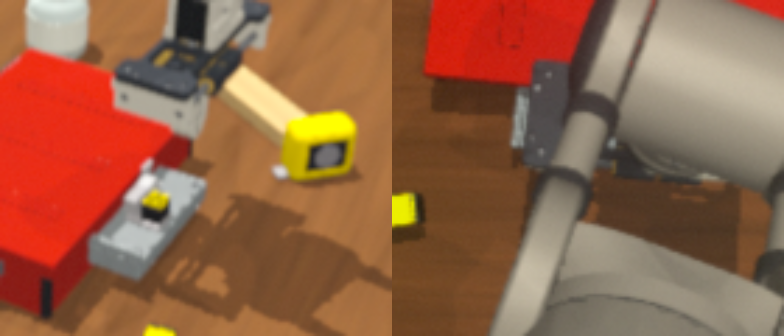

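View pics/wrist1.png

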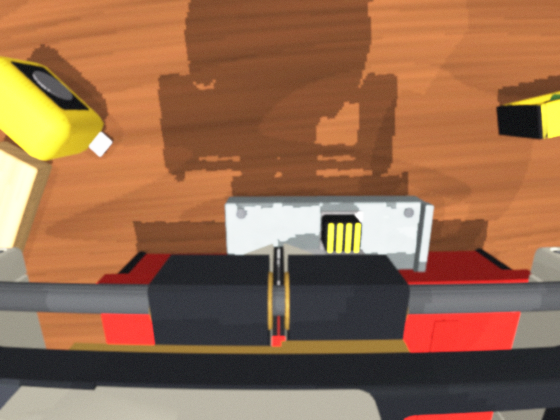

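The wrist view shows the housing at rows 200-270 and the tab ribs at about u 327-361, v 222-252, to the right of the fingertip at (278,248). I'll measure the tab from it.

```bash
python3 - <<'E'
from station import *
from h import *
cp=camera_params("wrist");E=cp["extrinsics"]
def at(u,v,z):
    r=pix(cp,[u],[v])[0];w=E[:3,:3]@np.array([r[0],-r[1],-1]);return E[:3,3]+w*(z-E[2,3])/w[2]
im=cv2.cvtColor(cv2.imread("pics/wrist1.png"),cv2.COLOR_BGR2HSV)
m=(abs(im[...,0].astype(int)-30)<6)&(im[...,1]>150)&(im[...,2]>120);m[:200]=0;m[:,:300]=0;m[:,400:]=0
v,u=np.nonzero(m);print(u.min(),u.max(),v.min(),v.max())
a=np.radians(-4.9);R=np.array([[np.cos(a),-np.sin(a)],[np.sin(a),np.cos(a)]])
for (U,V,z) in [((u.min()+u.max())/2,(v.min()+v.max())/2,.066),(226,200,.042),(419,198,.042)]:
    p=at(U,V,z);print(p.round(4),"case",(R.T@(p[:2]-[.583,-.049])).round(4))
print("tcp px",proj(cp,sense()["tcp_pos"]))
E
```

```text
327 360 222 250
[ 0.4505 -0.0249  0.066 ] case [-0.1341  0.0127]
[ 0.4245 -0.1045  0.042 ] case [-0.1532 -0.0689]
[0.4355 0.0363 0.042 ] case [-0.1542  0.0723]
tcp px [[278.49547245 262.19621505]]
```

Emit:
send_rows --moves '[0,0,0.2,0,0,0,0.2,0,0,0,0.15,0,0,0,0.03,0]'

```text
time: 3.8
tcp_pos: [0.4428, -0.0729, 0.0538]
tcp_rot: [179.5, -0.4, 84.8]
wrist_force: [-0.3, 0.6, 1.3]
gripper_width: 0.0003
```

```bash
python3 plan.py .439 -.068 .05 85.1
```

```text
t 3.8 tcp [ 0.4428 -0.0729  0.0538] rot [179.51  -0.41  84.76] F [-0.3  0.6  1.3] w 0.0003
shift mm [ 4.5 -4.3  3.8] norm [ 0.037 -0.036  0.031]
twist -0.0019
```

Emit:
send_rows --moves '[0.04,-0.04,0.03,0,0.05,0,0,0,0.03,0,0,0]'

```text
time: 4.1
tcp_pos: [0.4399, -0.0592, 0.0521]
tcp_rot: [179.4, -0.4, 84.6]
wrist_force: [0.3, -0.6, -0.1]
gripper_width: 0.0003
```

```bash
python3 plan.py .4405 -.038 .05 85.1
```

```text
t 4.1 tcp [ 0.4399 -0.0592  0.0521] rot [179.35  -0.37  84.58] F [ 0.3 -0.6 -0.1] w 0.0003
shift mm [21.1 -1.5  2.2] norm [ 0.176 -0.012  0.019]
twist -0.0029
```

Emit:
send_rows --moves '[0.04,0,0.01,0,0.05,0,0.01,0,0.05,0,0,0]'

```text
time: 4.4
tcp_pos: [0.4425, -0.0419, 0.0514]
tcp_rot: [179.2, -0.3, 84.6]
wrist_force: [-0.9, -4.1, -1.8]
gripper_width: 0.0003
```

```bash
python3 plan.py .4405 -.038 .05 85.1
```

```text
t 4.4 tcp [ 0.4425 -0.0419  0.0514] rot [179.18  -0.26  84.64] F [-0.9 -4.1 -1.8] w 0.0003
shift mm [ 3.7 -2.3  1.4] norm [ 0.03  -0.019  0.012]
twist -0.0025
```

Emit:
send_rows --moves '[0.03,-0.01,0,0,0.03,0,0,0]'

```text
time: 4.6
tcp_pos: [0.4429, -0.0346, 0.0516]
tcp_rot: [179.1, -0.1, 84.7]
wrist_force: [-4.3, -19.4, -0.7]
gripper_width: 0.0001
```

```bash
python3 plan.py .4405 -.038 .05 85.1
```

```text
t 4.6 tcp [ 0.4429 -0.0346  0.0516] rot [ 1.7905e+02 -1.5000e-01  8.4730e+01] F [ -4.3 -19.4  -0.7] w 0.0001
shift mm [-3.7 -2.1  1.6] norm [-0.03  -0.017  0.013]
twist -0.002
```

Emit:
send_rows --moves '[0,-0.25,0,0,0,-0.1,0,0,0,0,0,0]'

```text
time: 4.9
tcp_pos: [0.4015, -0.0299, 0.0512]
tcp_rot: [178.9, -0.2, 84.7]
wrist_force: [-0.2, -1.1, -0.0]
gripper_width: 0.0007
```

```bash
python3 plan.py .4405 -.038 .05 85.1; python3 - <<'E'
from station import *
from h import *
p,d=camera("side"); cv2.imwrite("pics/side2.png",p[:,:,::-1])
E
```

```text
t 4.9 tcp [ 0.4015 -0.0299  0.0512] rot [ 1.789e+02 -1.600e-01  8.474e+01] F [-0.2 -1.1 -0. ] w 0.0007
shift mm [-4.4 39.6  1.9] norm [-0.037  0.33   0.016]
twist -0.002
```

View pics/side2.png

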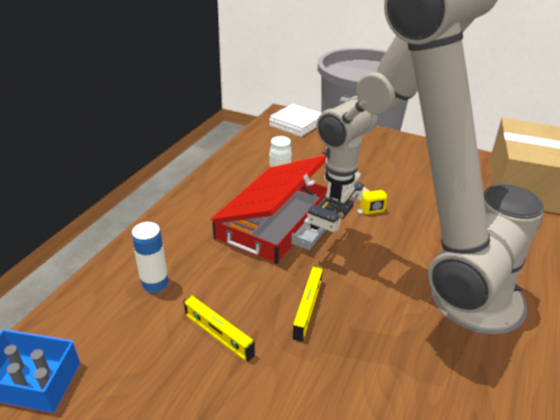

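The lid is springing up. I back off upward and head for level A.

Emit:
send_rows --moves '[0,0,-0.4,0,0,0,-0.4,0,0,0,-0.4,0,0.4,0,0,0,0.4,0,0,0,0.4,0,0,0,0.4,0,0,0,0.4,0,0,0,0.4,0,0,0,0.2,0,0,0.047]' --claw 0

```text
time: 5.95
tcp_pos: [0.442, 0.2902, 0.2074]
tcp_rot: [178.3, -0.9, 75.4]
wrist_force: [1.0, -0.6, -0.5]
gripper_width: 0.0761
```

```bash
python3 plan.py .517 .377 .18 74.2; python3 - <<'E'
from station import *
from h import *
p,d=camera("side"); cv2.imwrite("pics/side3.png",p[:,:,::-1]);np.savez("pics/side3.npz",p=p,d=d)
p,d=camera("top"); cv2.imwrite("pics/top3.png",p[:,:,::-1]);np.savez("pics/top3.npz",p=p,d=d)
E
```

```text
t 5.95 tcp [0.442  0.2902 0.2074] rot [178.34  -0.93  75.38] F [ 1.  -0.6 -0.5] w 0.0761
shift mm [102.4  49.8  30.6] norm [0.854 0.415 0.255]
twist 0.0066
```

View pics/side3.png

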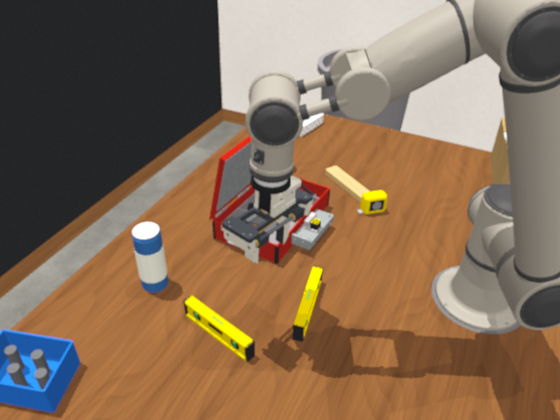

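View pics/top3.png

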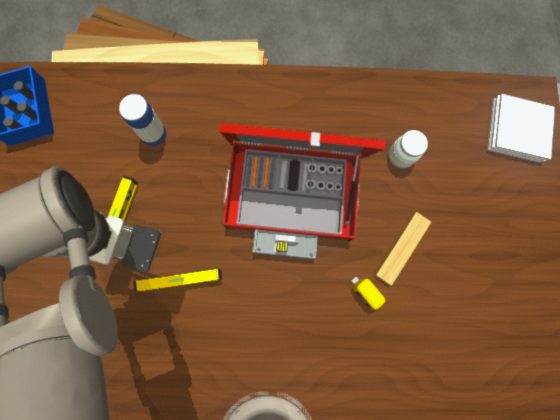

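The lid is fully open and the tab is back home at (282,247). The top view shows the empty front compartment at about (290,213). I'll measure it and move over level A.

Emit:
send_rows --moves '[0.28,0.14,0,0,0.28,0.14,0,0,0.25,0.12,0,0,0,0,0,0.006,0,0,0,0]'

```text
time: 6.55
tcp_pos: [0.5148, 0.3733, 0.208]
tcp_rot: [178.6, -0.8, 74.7]
wrist_force: [-0.7, -0.3, -0.1]
gripper_width: 0.0919
```

```bash
python3 plan.py .517 .377 .12 74.2; python3 - <<'E'
from station import *
from h import *
z=np.load("pics/top3.npz");cp=camera_params("top");W=cloud(cp,z["d"])
a=np.radians(-4.9);R=np.array([[np.cos(a),-np.sin(a)],[np.sin(a),np.cos(a)]])
C=(W[...,:2]-[.583,-.049])@R
m=(abs(W[...,2]-.010)<.006)&(abs(C[...,0]+.04)<.07)&(abs(C[...,1])<.14)
n,l,s,c=cv2.connectedComponentsWithStats(m.astype(np.uint8));i=1+np.argmax(s[1:,4]);m=l==i
print(s[i],np.median(W[m][:,2]))
r=cv2.minAreaRect((C[m]*1000).astype(np.float32));print(r)
for q in (1,99): print(np.percentile(C[m],q,axis=0))
# row-wise height profile along case x at y~0
for y0 in (-.06,0,.06):
    k=(abs(C[...,1]-y0)<.004)&(abs(C[...,0])<.17);o=np.argsort(C[k][:,0])
    print(y0,[(int(x*1000),int(zz*1000)) for x,zz in zip(C[k][o,0][::6],W[k][o,2][::6])])
p,d=camera("wrist");cv2.imwrite("pics/wrist4.png",p[:,:,::-1])
E
```

```text
t 6.55 tcp [0.5148 0.3733 0.208 ] rot [178.56  -0.75  74.72] F [-0.7 -0.3 -0.1] w 0.0919
shift mm [ 3.  -1.1 88.1] norm [ 0.025 -0.009  0.734]
twist 0.0029
[ 240  190  101   42 3156] 0.010493991719676465
((-40.9920654296875, -2.900054931640625), (81.03533172607422, 245.33787536621094), 0.0013413468841463327)
[-0.08028974 -0.12307479]
[-0.00131364  0.11744368]
-0.06 [(-169, 0), (-164, 0), (-159, 0), (-156, -1), (-153, 24), (-152, 1), (-149, 43), (-144, 42), (-140, 42), (-135, 41), (-130, 41), (-126, 39), (-123, 41), (-119, 41), (-114, 44), (-109, 45), (-105, 45), (-102, 44), (-98, 51), (-97, 63), (-89, 40), (-86, 39), (-76, 11), (-71, 12), (-66, 11), (-61, 12), (-58, 8), (-53, 9), (-48, 12), (-43, 10), (-38, 12), (-33, 10), (-28, 10), (-25, 11), (-20, 9), (-15, 11), (-10, 12), (-5, 13), (-1, 29), (0, 36), (10, 11), (16, 7), (18, 9), (20, 9), (23, 10), (26, 39), (32, 38), (41, 10), (47, 10), (50, 7), (52, 10), (53, 268), (55, 273), (57, 269), (59, 270), (59, 269), (61, 270), (62, 39), (63, 6), (64, 38), (67, 40), (73, 37), (76, 194), (80, 11), (84, 160), (87, 146), (90, 129), (92, 122)
[... 930 characters left out ...]
, 45), (-141, 45), (-138, 41), (-133, 43), (-129, 43), (-124, 41), (-119, 41), (-116, 44), (-112, 40), (-107, 42), (-103, 43), (-98, 46), (-97, 68), (-89, 29), (-81, 11), (-76, 8), (-71, 10), (-66, 8), (-61, 11), (-56, 11), (-52, 7), (-48, 13), (-43, 8), (-38, 11), (-33, 10), (-28, 11), (-24, 7), (-19, 5), (-14, 9), (-9, 6), (-5, 12), (-2, 41), (-1, 39), (10, 11), (14, 11), (18, 9), (22, 12), (27, 11), (33, 10), (38, 11), (43, 12), (49, 9), (51, 271), (52, 269), (54, 269), (56, 270), (58, 270), (60, 270), (61, 270), (62, 271), (64, 270), (70, 12), (75, 199), (77, 7), (79, 179), (82, 168), (85, 152), (88, 138), (90, 133), (93, 14), (93, 23), (94, 37), (98, 96), (99, 51), (100, 55), (102, 65)]
```

View pics/wrist4.png

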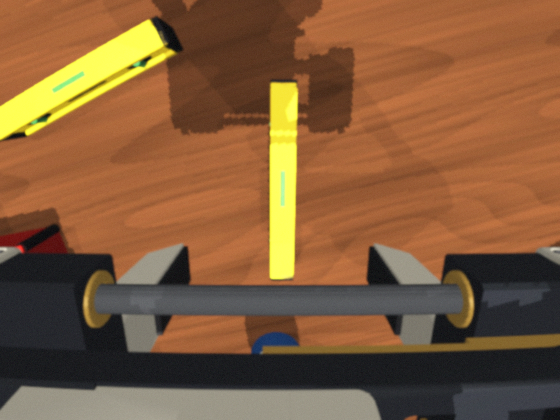

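```bash
python3 - <<'E'
from station import *
from h import *
cp=camera_params("wrist");E=cp["extrinsics"]
def at(u,v,z):
    r=pix(cp,[u],[v])[0];w=E[:3,:3]@np.array([r[0],-r[1],-1]);return E[:3,3]+w*(z-E[2,3])/w[2]
a,b,c,d=at(269.5,82,.048),at(298,82,.048),at(269.5,277,.048),at(296,277,.048)
print(a,b,c,d); m0=(a+b)/2;m1=(c+d)/2
print("near mid",m0,"far mid",m1,"len",np.linalg.norm(m1-m0),"yaw",np.degrees(np.arctan2(*(m1-m0)[1::-1])),"centre",(m0+m1)/2)
u=(m1-m0)/np.linalg.norm(m1-m0); print("centre if 200 from near end",m0+.1*u)
E
```

```text
[0.42098535 0.39267016 0.048     ] [0.42760716 0.41704017 0.048     ] [0.60693441 0.34034604 0.048     ] [0.61449058 0.36724429 0.048     ]
near mid [0.42429625 0.40485517 0.048     ] far mid [0.61071249 0.35379517 0.048     ] len 0.19328253629592945 yaw -15.317810475052102 centre [0.51750437 0.37932517 0.048     ]
centre if 200 from near end [0.52074379 0.37843788 0.048     ]
```

```bash
python3 plan.py .518 .3785 .06 74.7
```

```text
t 6.6 tcp [0.5147 0.373  0.2081] rot [178.56  -0.76  74.72] F [ 0.5 -0.   0.4] w 0.0919
shift mm [  4.2  -2.  148.1] norm [ 0.035 -0.017  1.234]
twist 0.0001
```

Emit:
send_rows --moves '[0.01,0,0.3,0,0.01,-0.01,0.3,0,0.01,-0.01,0.3,0,0.01,0,0.3,0,0,0,0,0]'

```text
time: 7.1
tcp_pos: [0.5177, 0.3746, 0.0646]
tcp_rot: [178.3, -0.9, 74.8]
wrist_force: [-0.4, -0.8, -0.2]
gripper_width: 0.0916
```

```bash
python3 plan.py .518 .3785 .022 74.7
```

```text
t 7.1 tcp [0.5177 0.3746 0.0646] rot [178.34  -0.93  74.77] F [-0.4 -0.8 -0.2] w 0.0916
shift mm [ 3.1 -1.9 42.6] norm [ 0.026 -0.016  0.355]
twist 0.0004
```

Emit:
send_rows --moves '[0.02,-0.01,0.2,0,0.01,-0.01,0.12,0,0,0,0.03,0,0,0,0,0]'

```text
time: 7.5
tcp_pos: [0.5198, 0.3783, 0.0283]
tcp_rot: [178.1, -1.2, 74.8]
wrist_force: [0.4, 0.7, 0.5]
gripper_width: 0.0917
```

```bash
python3 plan.py .518 .3785 .022 74.7
```

```text
t 7.5 tcp [0.5198 0.3783 0.0283] rot [178.06  -1.18  74.77] F [0.4 0.7 0.5] w 0.0917
shift mm [-0.4 -2.   6.3] norm [-0.003 -0.017  0.052]
twist 0.0004
```

Emit:
send_rows --moves '[0,-0.02,0.05,0,0,0,0,0]'

```text
time: 7.7
tcp_pos: [0.5189, 0.3795, 0.0248]
tcp_rot: [177.9, -1.3, 74.8]
wrist_force: [0.3, -0.3, -0.4]
gripper_width: 0.0918
```

Emit:
send_rows --moves '[0,0,0,0,0,0,0,0,0,0,0,0,0,0,0,0,0,0,0,0,0,0,0,0,0,0,0,0,0,0,0,0]' --claw 1 --squeeze 35

```text
time: 8.5
tcp_pos: [0.5197, 0.3802, 0.0268]
tcp_rot: [177.8, -1.5, 74.8]
wrist_force: [-0.1, -0.9, 0.7]
gripper_width: 0.0328
```

```bash
python3 plan.py .52 .3785 .15 74.7; python3 - <<'E'
from station import *
from scipy.spatial.transform import Rotation as R
s=sense();print(R.from_euler('xyz',s["tcp_rot"],degrees=True).as_matrix().round(3)); print(s["qpos"].round(2))
E
```

```text
t 8.5 tcp [0.5197 0.3802 0.0268] rot [177.77  -1.47  74.79] F [-0.1 -0.9  0.7] w 0.0328
shift mm [   1.6    5.5 -123.1] norm [ 0.014  0.046 -1.026]
twist 0.0005
[[ 0.262  0.964  0.044]
 [ 0.965 -0.263  0.014]
 [ 0.026  0.039 -0.999]]
[ 29.63  42.09  82.55  -0.67  52.74 -44.74]
```

Emit:
send_rows --moves '[0,0,0,0,0,0,0,0,0,0,0,0,0,0,0,0]'

```text
time: 8.9
tcp_pos: [0.5196, 0.3798, 0.0268]
tcp_rot: [177.8, -1.4, 74.8]
wrist_force: [0.1, -1.0, 1.3]
gripper_width: 0.0238
```

```bash
python3 plan.py .52 .3805 .15 74.7
```

```text
t 8.9 tcp [0.5196 0.3798 0.0268] rot [177.79  -1.43  74.78] F [ 0.1 -1.   1.3] w 0.0238
shift mm [   3.9    4.9 -123. ] norm [ 0.032  0.041 -1.025]
twist 0.0004
```

Emit:
send_rows --moves '[0,0,-0.1,0,0,0.02,-0.3,0,0.01,0.01,-0.3,0,0.01,0.01,-0.3,0,0.01,0.01,-0.3,0,0,0,0,0]'

```text
time: 9.5
tcp_pos: [0.5176, 0.3789, 0.188]
tcp_rot: [178.1, -1.2, 74.8]
wrist_force: [-0.1, 1.5, -2.9]
gripper_width: 0.0239
```

```bash
python3 plan.py .52 .3805 .2 74.7; python3 - <<'E'
from station import *
from h import *
p,d=camera("side"); cv2.imwrite("pics/side5.png",p[:,:,::-1])
E
```

```text
t 9.5 tcp [0.5176 0.3789 0.188 ] rot [178.1   -1.17  74.81] F [-0.1  1.5 -2.9] w 0.0239
shift mm [  2.4   2.3 -11.9] norm [ 0.02   0.019 -0.099]
twist 0.0006
```

View pics/side5.png

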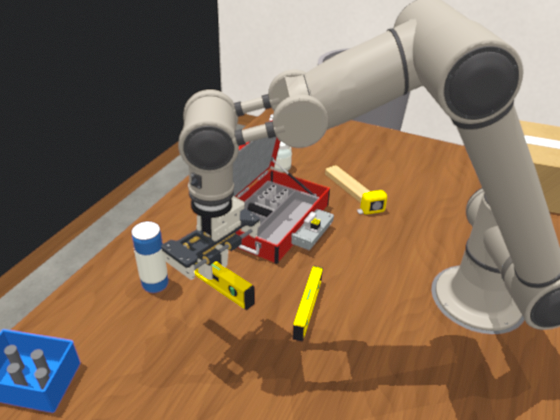

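```bash
python3 plan.py .44 .2 .19 -4.9
```

```text
t 9.55 tcp [0.5164 0.3782 0.185 ] rot [178.29  -0.98  74.8 ] F [-0.3 -0.8 -3.5] w 0.0238
shift mm [-191.9  -26.7   -9.1] norm [-1.599 -0.223 -0.076]
twist 0.4428
```

Emit:
send_rows --moves '[-0.2,-0.03,-0.02,0,-0.28,-0.04,-0.02,0,-0.28,-0.04,-0.02,0,-0.28,-0.04,-0.02,0,-0.28,-0.04,0,0,-0.2,-0.03,0,0,0,0,0,0.03,0,0,0,0.047,0,0,0,0.047,0,0,0,0.047]'

```text
time: 10.55
tcp_pos: [0.4271, 0.1987, 0.1735]
tcp_rot: [179.9, 0.0, 43.5]
wrist_force: [-0.2, -0.2, -2.4]
gripper_width: 0.0239
```

Emit:
send_rows --moves '[0,0,0,0.047,0,0,0,0.047,0,0,0,0.047,0,0,0,0.047,0,0,0,0.047,0,0,0,0.03,0,0,0,0]'

```text
time: 11.25
tcp_pos: [0.4181, 0.1961, 0.1617]
tcp_rot: [179.4, 1.2, -5.2]
wrist_force: [0.2, -0.4, -3.6]
gripper_width: 0.0237
```

```bash
python3 plan.py .43 -.037 .13 -4.9
```

```text
t 11.25 tcp [0.4181 0.1961 0.1617] rot [179.39   1.25  -5.21] F [ 0.2 -0.4 -3.6] w 0.0237
shift mm [ 33.8 230.7  33.4] norm [0.281 1.923 0.279]
twist -0.0017
```

Emit:
send_rows --moves '[0.04,0.3,0.01,0,0.04,0.35,0.01,0,0.05,0.35,0.01,0,0.05,0.35,0.01,0,0.05,0.3,0.01,0,0.03,0.2,0,0,0,0,0,0]'

```text
time: 11.95
tcp_pos: [0.4261, -0.0343, 0.1503]
tcp_rot: [179.4, 1.9, -3.7]
wrist_force: [-0.5, -0.7, -3.2]
gripper_width: 0.0237
```

```bash
python3 plan.py .538 -.046 .135 -4.9; python3 - <<'E'
from station import *
from h import *
p,d=camera("side"); cv2.imwrite("pics/side6.png",p[:,:,::-1])
E
```

```text
t 11.95 tcp [ 0.4261 -0.0343  0.1503] rot [179.43   1.93  -3.71] F [-0.5 -0.7 -3.2] w 0.0237
shift mm [112.9   4.3  11.6] norm [0.941 0.036 0.097]
twist 0.0066
```

View pics/side6.png

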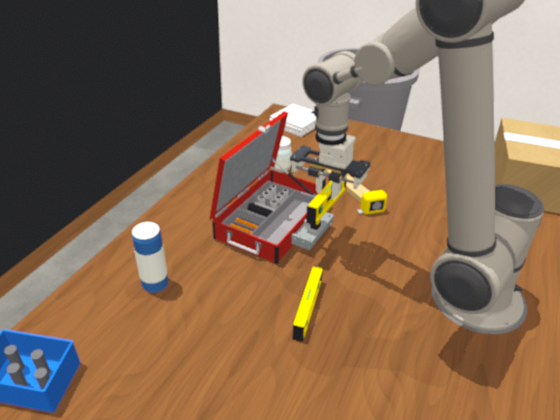

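The side view shows the level held square above the housing at (325,205), with the lid open behind it. I enter the case from the front at a low height.

Emit:
send_rows --moves '[0.15,0.01,0.02,0.006,0.2,0.01,0.02,0,0.2,0.01,0.02,0,0.2,0.01,0.02,0,0.1,0,0.02,0,0,0,0,0]'

```text
time: 12.6
tcp_pos: [0.5259, -0.0391, 0.1297]
tcp_rot: [179.7, 2.5, -4.0]
wrist_force: [-0.2, 0.6, -3.2]
gripper_width: 0.024
```

```bash
python3 plan.py .538 -.046 .1 -4.9; python3 - <<'E'
from station import *
from h import *
p,d=camera("top"); cv2.imwrite("pics/top7.png",p[:,:,::-1])
p,d=camera("side"); cv2.imwrite("pics/side7.png",p[:,:,::-1])
p,d=camera("wrist"); cv2.imwrite("pics/wrist7.png",p[:,:,::-1])
a=cv2.imread("pics/side7.png")[90:270,180:400];cv2.imwrite("pics/c7.png",cv2.resize(a,None,fx=3.3,fy=3.3))
E
```

```text
t 12.6 tcp [ 0.5259 -0.0391  0.1297] rot [179.67   2.52  -3.98] F [-0.2  0.6 -3.2] w 0.024
shift mm [13.9  5.9 29.1] norm [0.116 0.049 0.243]
twist 0.0051
```

View pics/c7.png

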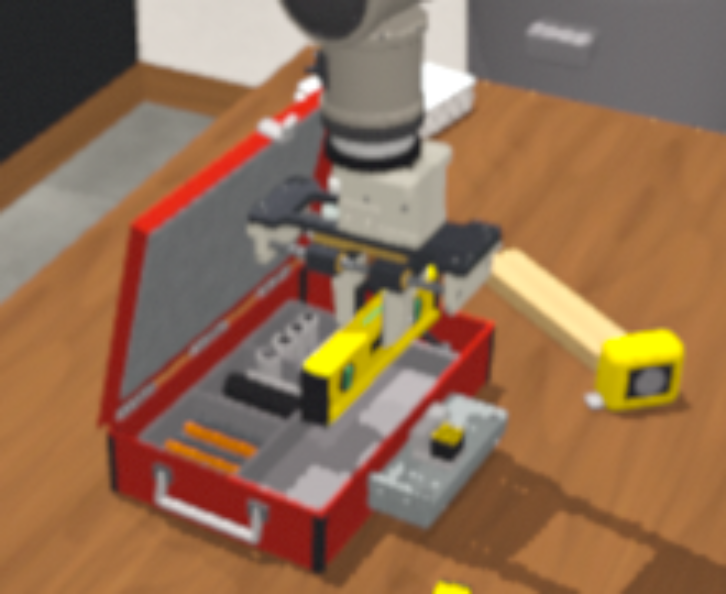

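View pics/wrist7.png

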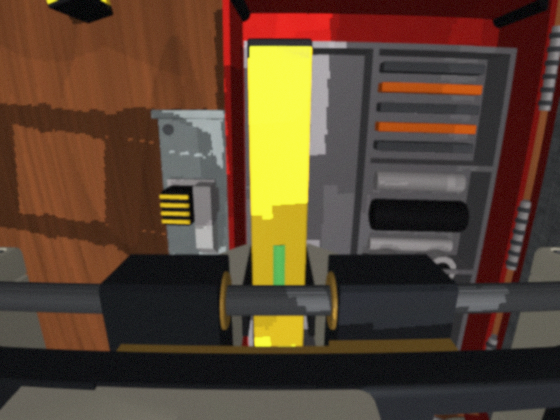

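Emit:
send_rows --moves '[0.07,0.03,0.1,0.005,0.05,0.02,0.15,0,0,0,0,0]'

```text
time: 13.05
tcp_pos: [0.5363, -0.0463, 0.0989]
tcp_rot: [179.6, 2.5, -5.0]
wrist_force: [-1.0, 0.2, -2.6]
gripper_width: 0.0235
```

```bash
python3 plan.py .538 -.046 .05 -4.9
```

```text
t 13.05 tcp [ 0.5363 -0.0463  0.0989] rot [179.6    2.5   -4.99] F [-1.   0.2 -2.6] w 0.0235
shift mm [ 3.8 -0.8 48.8] norm [ 0.032 -0.006  0.406]
twist -0.0005
```

Emit:
send_rows --moves '[0.01,0,0.15,0,0.01,0,0.15,0,0.01,0,0.1,0,0,0,0,0]'

```text
time: 13.45
tcp_pos: [0.5377, -0.0471, 0.0502]
tcp_rot: [179.6, 2.4, -5.1]
wrist_force: [-1.1, -0.6, -1.6]
gripper_width: 0.0235
```

```bash
python3 plan.py .538 -.046 .037 -4.9;  python3 - <<'E'
from station import *
from h import *
p,d=camera("side"); a=p[90:270,180:400,::-1];cv2.imwrite("pics/c8.png",cv2.resize(a,None,fx=3.3,fy=3.3))
p,d=camera("wrist"); cv2.imwrite("pics/wrist8.png",p[:,:,::-1])
E
```

```text
t 13.45 tcp [ 0.5377 -0.0471  0.0502] rot [179.6    2.44  -5.09] F [-1.1 -0.6 -1.6] w 0.0235
shift mm [ 0.8 -1.2 13.2] norm [ 0.006 -0.01   0.11 ]
twist -0.0011
```

View pics/c8.png

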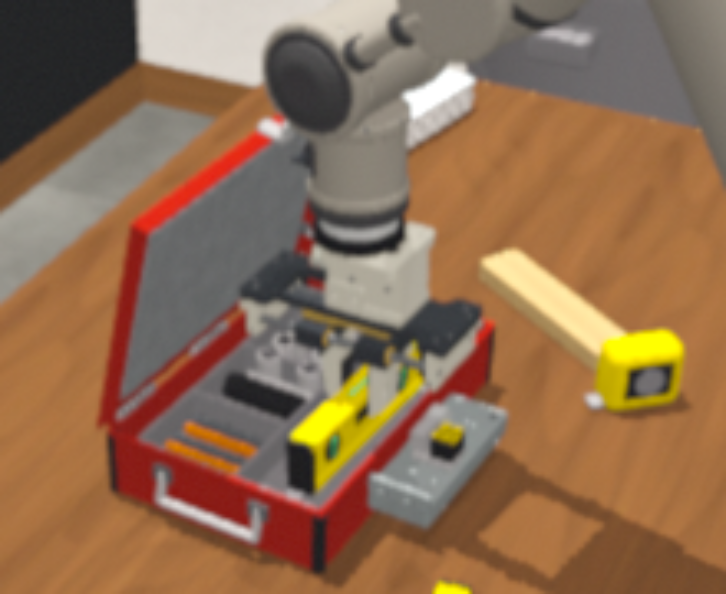

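View pics/wrist8.png

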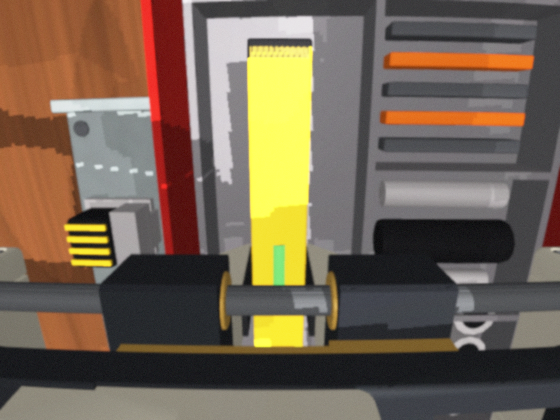

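The wrist view shows the level centred in the compartment: it spans u 248-312, and the floor runs from about u 205 to 370. I lower it slowly while watching the force.

Emit:
send_rows --moves '[0,-0.01,0.06,0,0,0,0.04,0]'

```text
time: 13.75
tcp_pos: [0.5399, -0.0464, 0.0413]
tcp_rot: [179.5, 2.0, -5.1]
wrist_force: [0.5, 0.5, -3.6]
gripper_width: 0.0238
```

Emit:
send_rows --moves '[0,0,0.02,0]'

```text
time: 13.85
tcp_pos: [0.54, -0.0463, 0.0389]
tcp_rot: [179.5, 2.0, -5.1]
wrist_force: [0.5, 2.0, 0.2]
gripper_width: 0.0238
```

Emit:
send_rows --moves '[0,0,0.02,0]'

```text
time: 13.95
tcp_pos: [0.5399, -0.046, 0.037]
tcp_rot: [179.6, 2.0, -5.1]
wrist_force: [-9.1, 2.4, 30.6]
gripper_width: 0.0238
```

Floor contact. I ease off slightly and open the fingers just a little.

Emit:
send_rows --moves '[0,0,-0.006,0]'

```text
time: 14.05
tcp_pos: [0.54, -0.046, 0.0379]
tcp_rot: [179.6, 2.0, -5.1]
wrist_force: [-0.2, -0.4, -3.4]
gripper_width: 0.0237
```

Emit:
send_rows --moves '[0,0,0,0,0,0,0,0,0,0,0,0]' --claw 0.64

```text
time: 14.35
tcp_pos: [0.5408, -0.0463, 0.0387]
tcp_rot: [179.5, 1.8, -5.1]
wrist_force: [0.0, -1.1, 0.1]
gripper_width: 0.0331
```

```bash
python3 plan.py .539 -.046 .1 -4.9
```

```text
t 14.35 tcp [ 0.5408 -0.0463  0.0387] rot [179.53   1.84  -5.08] F [ 0.  -1.1  0.1] w 0.0331
shift mm [ -3.8   0.4 -61.3] norm [-0.032  0.003 -0.51 ]
twist -0.001
```

Emit:
send_rows --moves '[-0.005,0,-0.12,0,-0.006,0,-0.2,0,-0.006,0,-0.2,0,0,0,0,0]'

```text
time: 14.75
tcp_pos: [0.5409, -0.046, 0.1025]
tcp_rot: [179.5, 1.9, -5.1]
wrist_force: [-0.3, -0.3, -0.6]
gripper_width: 0.0331
```

```bash
python3 plan.py .43 -.04 .12 -4.9;  python3 - <<'E'
from station import *
from h import *
p,d=camera("side"); a=p[90:270,180:400,::-1];cv2.imwrite("pics/c9.png",cv2.resize(a,None,fx=3.3,fy=3.3))
p,d=camera("wrist"); cv2.imwrite("pics/wrist9.png",p[:,:,::-1])
E
```

```text
t 14.75 tcp [ 0.5409 -0.046   0.1025] rot [179.53   1.89  -5.09] F [-0.3 -0.3 -0.6] w 0.0331
shift mm [-111.5    4.   -13.8] norm [-0.929  0.033 -0.115]
twist -0.0011
```

View pics/c9.png

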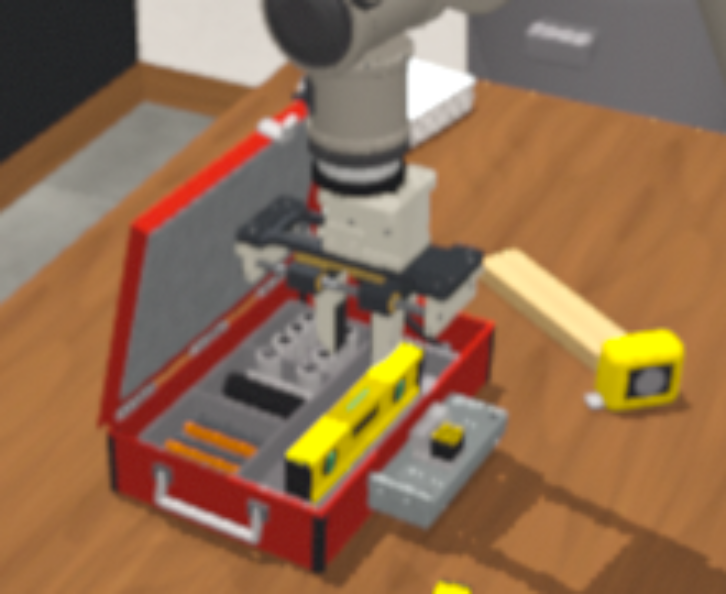

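View pics/wrist9.png

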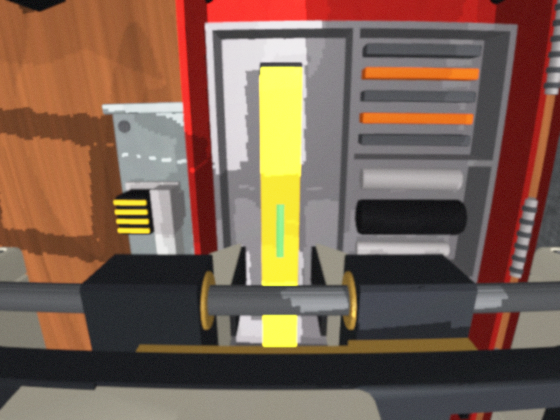

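The level stands upright in the front compartment at (355,420) in the crop and is clear of the fingers. Now I back out, close the fingers, and go over and behind the open lid.

Emit:
send_rows --moves '[-0.25,0,-0.05,0,-0.25,0,-0.25,0,-0.2,0,-0.35,0,-0.05,0,-0.4,0,0,0,-0.4,0,0,0,-0.4,0,0,0,0,0]' --claw 1

```text
time: 15.55
tcp_pos: [0.4519, -0.0361, 0.3228]
tcp_rot: [179.7, 3.3, -5.1]
wrist_force: [1.1, -0.2, -0.3]
gripper_width: 0.0008
```

```bash
python3 plan.py .692 -.058 .325 -4.9
```

```text
t 15.55 tcp [ 0.4519 -0.0361  0.3228] rot [179.73   3.29  -5.13] F [ 1.1 -0.2 -0.3] w 0.0008
shift mm [240.6   0.5 -16.1] norm [ 2.005  0.004 -0.134]
twist -0.0013
```

Emit:
send_rows --moves '[0.2,0,-0.04,0,0.3,0,-0.03,0,0.3,0,-0.03,0,0.3,0,-0.03,0]'

```text
time: 15.95
tcp_pos: [0.5847, -0.0478, 0.3272]
tcp_rot: [179.7, 3.5, -5.2]
wrist_force: [0.4, 0.6, 1.1]
gripper_width: 0.0005
```

```bash
python3 plan.py .695 -.058 .325 -4.9
```

```text
t 15.95 tcp [ 0.5847 -0.0478  0.3272] rot [179.74   3.55  -5.15] F [0.4 0.6 1.1] w 0.0005
shift mm [110.7   0.3  -4.7] norm [ 0.922  0.002 -0.039]
twist -0.0014
```

Emit:
send_rows --moves '[0.3,0,-0.02,0,0.3,0,-0.02,0,0.3,0,-0.02,0,0,0,0,0]'

```text
time: 16.35
tcp_pos: [0.6994, -0.0585, 0.3119]
tcp_rot: [179.8, 4.5, -5.2]
wrist_force: [-0.2, -0.1, -1.0]
gripper_width: 0.0007
```

```bash
python3 plan.py .695 -.058 .23 -4.9; python3 - <<'E'
from station import *
from h import *
p,d=camera("side"); cv2.imwrite("pics/side10.png",p[:,:,::-1])
p,d=camera("top"); cv2.imwrite("pics/top10.png",p[:,:,::-1])
print(sense()["qpos"].round(1))
E
```

```text
t 16.35 tcp [ 0.6994 -0.0585  0.3119] rot [179.83   4.47  -5.17] F [-0.2 -0.1 -1. ] w 0.0007
shift mm [ 1.9 -0.4 82. ] norm [ 0.016 -0.003  0.683]
twist -0.0015
[-10.8  41.9  36.2  -0.6 106.3  -5.8]
```

View pics/side10.png

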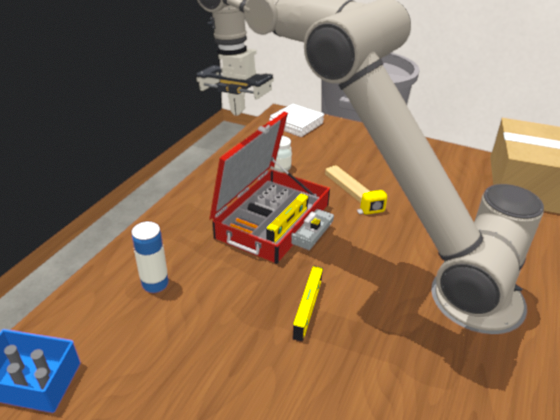

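Emit:
send_rows --moves '[0.01,0,0.25,0,0.01,0,0.25,0,0,0,0.12,0,0,0,0,0]'

```text
time: 16.85
tcp_pos: [0.6885, -0.0572, 0.2406]
tcp_rot: [179.8, 4.3, -5.2]
wrist_force: [-1.0, -0.2, 0.8]
gripper_width: 0.0008
```

```bash
python3 plan.py .67 -.058 .235 -4.9
```

```text
t 16.85 tcp [ 0.6885 -0.0572  0.2406] rot [179.8    4.34  -5.16] F [-1.  -0.2  0.8] w 0.0008
shift mm [-17.9   2.4   7. ] norm [-0.149  0.02   0.058]
twist -0.0014
```

```bash
cat > arc.py <<'E'
import numpy as np,sys
from station import *
from scipy.spatial.transform import Rotation as Ro
ths=[float(a) for a in sys.argv[1:]]
s=sense();R=Ro.from_euler('xyz',s["tcp_rot"],degrees=True);M=R.as_matrix()
a=np.radians(-4.9);C=np.array([[np.cos(a),-np.sin(a),0],[np.sin(a),np.cos(a),0],[0,0,1]]);o=np.array([.584,-.049,0])
c=C.T@(s["tcp_pos"]-o)
print("t",round(float(s["time"]),2),"case tcp mm",(c*1000).round(1),"rot",s["tcp_rot"].round(1),"F",s["wrist_force"].round(1))
corner=c-C.T@M[:,0]*.019
v=corner-np.array([.104,0,.066]);print("corner",(corner*1000).round(1),"r",np.hypot(v[0],v[2]).round(4),"theta",np.arctan2(v[2],-v[0]).round(3))
prev=c
for t in ths:
    r=.178+ (1.35-t)/1.35*.022
    co=np.array([.104-r*np.cos(t)+.007*np.sin(t),0,.066+r*np.sin(t)+.007*np.cos(t)])
    tc=co+C.T@M[:,0]*.019; tc[1]=0
    d=M.T@C@(tc-prev); print(t,"tcp",(tc*1000).round(0),"norm",(d/.12).round(3)); prev=tc
E
python3 arc.py 1.35 1.3 1.2 1.1 1.0 0.9
```

```text
t 16.85 case tcp mm [104.8   0.7 240.6] rot [179.8   4.3  -5.2] F [-1.  -0.2  0.8]
corner [ 85.9   0.8 242. ] r 0.177 theta 1.468
1.35 tcp [ 91.   0. 240.] norm [-0.116  0.006  0.016]
1.3 tcp [ 82.   0. 239.] norm [-0.074  0.     0.014]
1.2 tcp [ 64.   0. 235.] norm [-0.146  0.001  0.04 ]
1.1 tcp [ 47.   0. 230.] norm [-0.142  0.     0.055]
1.0 tcp [ 30.   0. 223.] norm [-0.137  0.     0.07 ]
0.9 tcp [ 13.   0. 214.] norm [-0.13   0.     0.084]
```

Emit:
send_rows --moves '[-0.1,0,0.02,0,-0.08,0,0.02,0,-0.1,0,0.03,0,-0.12,0,0.04,0]'

```text
time: 17.25
tcp_pos: [0.6384, -0.0528, 0.237]
tcp_rot: [179.7, 3.6, -5.2]
wrist_force: [2.6, 0.0, -1.1]
gripper_width: 0.0003
```

```bash
python3 arc.py 1.1 1.0 .9 .8 .7 .6
```

```text
t 17.25 case tcp mm [ 54.5   0.9 237. ] rot [179.7   3.6  -5.2] F [ 2.6  0.  -1.1]
corner [ 35.5   0.9 238.2] r 0.1853 theta 1.192
1.1 tcp [ 47.   0. 230.] norm [-0.062  0.007  0.06 ]
1.0 tcp [ 30.   0. 223.] norm [-0.138  0.     0.068]
0.9 tcp [ 13.   0. 214.] norm [-0.131  0.     0.082]
0.8 tcp [ -2.   0. 204.] norm [-0.123  0.     0.096]
0.7 tcp [-17.   0. 192.] norm [-0.114  0.     0.109]
0.6 tcp [-30.   0. 178.] norm [-0.103 -0.     0.121]
```

Emit:
send_rows --moves '[-0.1,0,0.07,0,-0.13,0,0.08,0,-0.12,0,0.08,0,-0.12,0,0.1,0]'

```text
time: 17.65
tcp_pos: [0.5799, -0.0479, 0.2102]
tcp_rot: [179.6, 2.3, -5.2]
wrist_force: [2.8, -0.6, -0.3]
gripper_width: 0.0005
```

```bash
python3 arc.py .8 .7 .6 .5 .4 .3 .2; python3 - <<'E'
from station import *
from h import *
p,d=camera("side"); cv2.imwrite("pics/side11.png",p[:,:,::-1])
E
```

```text
t 17.65 case tcp mm [ -4.2   0.8 210.2] rot [179.6   2.3  -5.2] F [ 2.8 -0.6 -0.3]
corner [-23.2   0.9 210.9] r 0.1928 theta 0.85
0.8 tcp [ -2.   0. 204.] norm [0.018 0.006 0.049]
0.7 tcp [-17.   0. 192.] norm [-0.117 -0.     0.106]
0.6 tcp [-30.   0. 178.] norm [-0.106 -0.     0.118]
0.5 tcp [-42.   0. 163.] norm [-0.095 -0.     0.129]
0.4 tcp [-52.   0. 147.] norm [-0.082 -0.001  0.139]
0.3 tcp [-61.   0. 130.] norm [-0.068 -0.001  0.148]
0.2 tcp [-68.   0. 111.] norm [-0.053 -0.001  0.156]
```

View pics/side11.png

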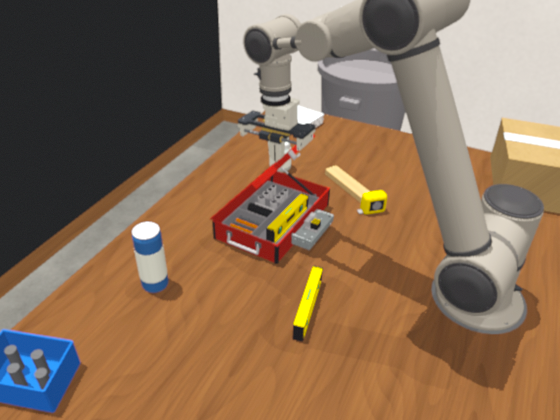

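The lid is following the fingertip, now at about 0.85 rad. I keep going along the arc.

Emit:
send_rows --moves '[-0.03,0,0.1,0,-0.1,0,0.11,0,-0.1,0,0.12,0,-0.09,0,0.13,0,-0.08,0,0.14,0]'

```text
time: 18.2
tcp_pos: [0.531, -0.044, 0.1495]
tcp_rot: [179.5, 1.0, -5.2]
wrist_force: [3.1, -1.2, 1.8]
gripper_width: 0.0003
```

```bash
python3 arc.py  .4 .3 .2 .1 .05 0
```

```text
t 18.2 case tcp mm [-53.2   0.5 149.5] rot [179.5   1.   -5.2] F [ 3.1 -1.2  1.8]
corner [-72.2   0.6 149.8] r 0.1951 theta 0.444
0.4 tcp [-52.   0. 147.] norm [0.006 0.004 0.016]
0.3 tcp [-61.   0. 130.] norm [-0.071 -0.001  0.147]
0.2 tcp [-68.   0. 112.] norm [-0.057 -0.001  0.154]
0.1 tcp [-74.   0.  92.] norm [-0.041 -0.001  0.161]
0.05 tcp [-76.   0.  83.] norm [-0.015 -0.001  0.082]
0.0 tcp [-77.   0.  73.] norm [-0.01  -0.001  0.083]
```

Emit:
send_rows --moves '[-0.05,0,0.12,0,-0.05,0,0.14,0,-0.05,0,0.14,0,-0.03,0,0.1,0]'

```text
time: 18.6
tcp_pos: [0.5118, -0.0428, 0.0963]
tcp_rot: [179.4, -0.0, -5.2]
wrist_force: [2.2, 1.2, 1.5]
gripper_width: 0.0003
```

```bash
python3 arc.py  .1 .05 0 -.02
```

```text
t 18.6 case tcp mm [-72.4   0.1  96.3] rot [179.4  -0.   -5.2] F [2.2 1.2 1.5]
corner [-91.4   0.1  96.3] r 0.1978 theta 0.154
0.1 tcp [-74.   0.  93.] norm [-0.01   0.     0.029]
0.05 tcp [-76.   0.  83.] norm [-0.016 -0.001  0.082]
0.0 tcp [-77.   0.  73.] norm [-0.012 -0.001  0.083]
-0.02 tcp [-77.   0.  69.] norm [-0.004 -0.     0.033]
```

Emit:
send_rows --moves '[-0.01,0,0.06,0,-0.01,0,0.06,0,0,0,0.04,0]'

```text
time: 18.9
tcp_pos: [0.5099, -0.0426, 0.0799]
tcp_rot: [179.4, -0.3, -5.2]
wrist_force: [-2.9, 0.8, 5.2]
gripper_width: -0.0001
```

Emit:
send_rows --moves '[0,0,0.03,0]'

```text
time: 19.0
tcp_pos: [0.5097, -0.0426, 0.0769]
tcp_rot: [179.4, -0.2, -5.2]
wrist_force: [-0.8, 0.2, 2.5]
gripper_width: 0.0009
```

Emit:
send_rows --moves '[0,0,0.02,0]'

```text
time: 19.1
tcp_pos: [0.5096, -0.0426, 0.0747]
tcp_rot: [179.4, -0.2, -5.2]
wrist_force: [-1.0, 0.8, 1.9]
gripper_width: 0.0
```

Emit:
send_rows --moves '[0,0,0.02,0]'

```text
time: 19.2
tcp_pos: [0.5096, -0.0427, 0.0725]
tcp_rot: [179.4, -0.2, -5.2]
wrist_force: [-0.9, 0.6, 1.9]
gripper_width: 0.0005
```

Emit:
send_rows --moves '[0,0,0.015,0]'

```text
time: 19.3
tcp_pos: [0.5097, -0.0427, 0.0712]
tcp_rot: [179.4, -0.2, -5.2]
wrist_force: [-5.7, 0.9, 15.9]
gripper_width: 0.0002
```

At the bottom stop with 16 N. I lift off and check.

Emit:
send_rows --moves '[0,0,-0.05,0,-0.03,0,-0.25,0,-0.2,0,-0.35,0,-0.3,0,-0.3,0,-0.3,0,-0.2,0,0,0,0,0,0,0,0,0,0,0,0,0,0,0,0,0]'

```text
time: 20.2
tcp_pos: [0.4101, -0.0331, 0.2134]
tcp_rot: [179.3, -0.5, -5.2]
wrist_force: [0.9, -0.2, 0.2]
gripper_width: 0.0003
```

```bash
python3 - <<'E'
from station import *
from h import *
print(sense()["time"],sense()["tcp_pos"])
a=np.radians(-4.9);R=np.array([[np.cos(a),-np.sin(a)],[np.sin(a),np.cos(a)]])
for n in ("side","top"):
    cp=camera_params(n);p,d=camera(n); cv2.imwrite(f"pics/{n}12.png",p[:,:,::-1]);W=cloud(cp,d)
    hsv=cv2.cvtColor(p,cv2.COLOR_RGB2HSV);red=(hsv[...,0]<6)&(hsv[...,1]>200)
    C=(W[...,:2]-[.583,-.049])@R
    m=red&(abs(C[...,0])<.095)&(abs(C[...,1])<.14)&(W[...,2]>.05)&(W[...,2]<.1)
    f=np.polyfit(C[m][:,0],W[m][:,2],1);print(n,m.sum(),"slope(rad)",f[0].round(4),"z",f[1].round(4))
    y=(abs(hsv[...,0].astype(int)-30)<6)&(hsv[...,1]>120)&(abs(C[...,0]+.137)<.02)&(abs(C[...,1]-.013)<.04)
    print(" rib",y.sum(),C[y].mean(0))
E
```

```text
20.2 [ 0.41007234 -0.03309445  0.21336173]
side 3898 slope(rad) -0.0093 z 0.073
 rib 48 [-0.13653383  0.01638309]
top 6787 slope(rad) -0.01 z 0.073
 rib 0 [nan nan]<stdin>:12: RuntimeWarning: Mean of empty slice.
  ret = um.true_divide(
```

View pics/side12.png

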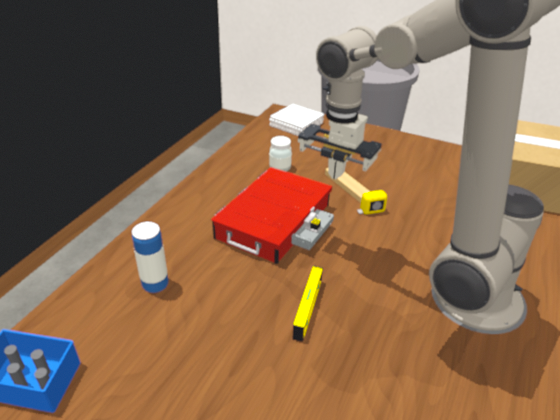

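View pics/top12.png

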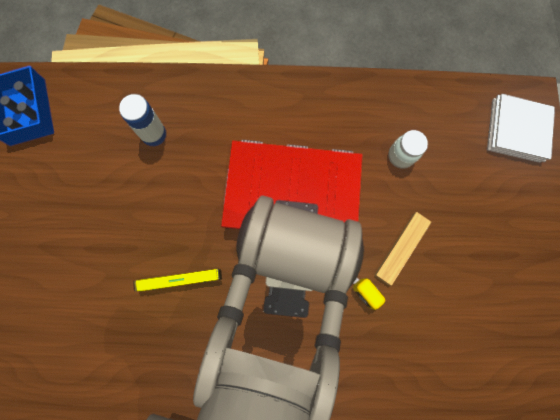

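The lid is shut and stayed shut with the arm clear. I compare its slope against the originally latched lid before handing in.

```bash
python3 - <<'E'
from station import *
from h import *
a=np.radians(-4.9);R=np.array([[np.cos(a),-np.sin(a)],[np.sin(a),np.cos(a)]])
for n in ("side","top"):
    cp=camera_params(n);z=np.load(f"pics/{n}0.npz");p,d=z["p"],z["d"];W=cloud(cp,d)
    hsv=cv2.cvtColor(p,cv2.COLOR_RGB2HSV);red=(hsv[...,0]<6)&(hsv[...,1]>200)
    C=(W[...,:2]-[.583,-.049])@R
    m=red&(abs(C[...,0])<.095)&(abs(C[...,1])<.14)&(W[...,2]>.05)&(W[...,2]<.1)
    f=np.polyfit(C[m][:,0],W[m][:,2],1);print(n,f.round(4))
s=sense();print(s["time"],s["wrist_force"].round(1))
sign_off()
E
```

```text
side [-0.0087  0.073 ]
top [-0.0102  0.0731]
20.3 [-0.  -0.2 -0.4]
the job is handed in; nothing more can be done
```

The farther-left yellow level is in the long front compartment of the case, the lid is latched shut again, and I handed the job in at 20.3 s of the 72 s.

- **Latch:** I pushed the slide to its end stop, where I felt about 19 N. The lid sprang fully open, and once I slid off the tab the slide returned home by itself.
- **Level:** I set it down to floor contact and released it with a small finger opening. The contact force peaked briefly at about 31 N. After the release, pictures showed it standing upright and clear of the compartment walls.
- **Lid:** I pressed it down to its stop with about 16 N, above the 10 N the description says is enough, and it stayed shut once the arm was clear. Its slope in the last pictures is within 0.001 rad of the originally latched lid, by both cameras.
- **Other objects:** The other things on the table look unmoved in the last pictures; I did not measure them.

**Checks that failed or disagreed:**
- The top view of the tab was hidden by the arm at the end, so the tab's home position was confirmed by the side camera only.
- The two cameras differed by about 5 mm along the case's width, so I used values between them and the wrist camera.
- The tool drifted in tilt by up to about 4.5° during the moves, with no visible harm.

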